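Sort the used sample vessels: nest the cups, tray the odd pots, rack the bottle

TASK

Tidy the bench: nest the two loose tapered cups, one on the other, fully home and straight into the matching cup on the round steel stand. The round straight-sided pot and the square pot will not nest, so stand both upright on the floor of the plain undivided tray, and stand the capped bottle upright in the empty bay of the divided tray, beside the bottle already there. Leave the small amber vial standing where it is.

Things in the scene. Friction and masses are not known exactly. Their poses are not given: they have to be found in the camera images.
- cup_1: loose white plastic tapered cup, open at the top, 64 mm high, 60 g: foot 32 mm across, conical wall widening to 52 mm at 46 mm height, where a flat outward step leads to an upright round lip, 60 mm across, 18 mm tall (46 to 64 mm up), the place to grip. Identical to cup_2 and to the cup on the stand. Origin: centre of its underside, z up; starts upright on the bench.
- cup_2: second tapered cup, just like cup_1, same origin and axes; either may go first. A cup lowered straight into another goes in, with about 1 mm play all round, until its step rests on the other's rim; it then stands 18 mm higher than the other, lips flush one above the other, so grip high on the lip.
- straight_pot: loose white plastic pot, open at the top, round with straight upright walls and no lip, 58 mm across, 50 mm high, wall 3 mm, 70 g. Does not fit in the cups. Origin: centre of its underside, z up; starts upright on the bench.
- square_pot: loose white plastic pot, open at the top, square with straight upright walls, 54 x 54 mm, 50 mm high, wall 3 mm, 70 g. Origin: centre of its underside, z up, x and y square to its sides; starts upright on the bench.
- bottle: loose white plastic bottle with a grey cap, 90 mm high, 120 g: round body 44 mm across up to 62 mm height, sloping shoulder to 72 mm, cap 28 mm across from 72 to 90 mm. Origin: centre of its underside, z up; starts upright on the bench.
- stack_stand: fixed round steel foot, 90 mm across and 8 mm high, with a fixed tapered cup, just like cup_1, standing at its centre (that cup's rim is 72 mm above the bench). Origin: centre of the foot's underside on the bench, z up. The first cup nested has its underside 26 mm above the bench, the second 44 mm, the top of the finished stack 108 mm.
- odd_tray: fixed empty grey plastic tray without dividers, 110 mm (its x) by 200 mm (its y), rim 20 mm above the bench, walls 4 mm, floor's top about 4 mm above the bench. Origin: centre of its underside, z up. There is room for the two pots side by side along y (e.g. at y = -48 and +48 mm).
- bottle_tray: fixed grey plastic tray, 95 mm (its x) by 190 mm (its y), rim 20 mm and floor about 4 mm above the bench, walls 4 mm, with a 20 mm high divider at y = 0 between two bays of about 87 x 89 mm. A bottle like the loose one is fixed at y = -47.5 mm in the -y bay; the +y bay, centred at y = +47.5 mm, is empty. Origin: centre of the tray's underside, z up.
- vial: bystander to be left alone: small loose amber glass vial with a white cap, 22 mm across, 46 mm high, 30 g, standing on the bench among the things. Origin: centre of its underside, z up.
Not all that is in view belongs to the job. What is shaped like the bottle but black or yellow is not meant.

How it is judged:
By the outcome, as a careful person would: the job done as asked, in the order asked, and still so for the second after the job is handed in, with the robot touching nothing.
It also fails if it takes over 122 s, if anything falls off the work surface, if the arm or the gripper's body presses on something with over 40 N, if the wrist force passes 120 N, or if a joint passes its speed limit or range.

ROBOT

A 6-joint arm with a two-finger parallel gripper is mounted at the origin on the work surface. World frame = base frame: x ahead of the robot, y to its left, z up, the work surface at z = 0. Lengths are in m, angles in rad, forces in N, time in s.
With the tool pointing down it reaches from about 0.275 to 0.725 m from the base axis. Payload 15.9 kg.
Tool frame: the origin (TCP) lies on the front face of the gripper's body, between the roots of the fingers; the fingertips stand 73 mm ahead of it and the grasp point (between the pads) lies 54 mm ahead of it; z points along the fingers, y is the line along which they close (so a half turn about z gives the same grasp; the last joint's range is limited). The gripper opens to 85 mm and grips with 20 to 120 N. Pads are 22 mm wide; open, the fingers measure 114 mm over their backs; the gripper's body (76 mm by 85 mm) begins 54 mm behind the grasp point. The pads swing forward as they close: fully open they stand 13 mm farther back than shut.
Start: joints at [1.183, 0.213, -0.034, 1.323, 0, 1.571], TCP at [0.189, 0.463, 0.304] pointing down, gripper open.
Joint ranges: [-2.98, 2.98], [-0.74, 1.72], [-1.14, 1.35], [-2.1, 2.04], [-1.57, 1.44], [-3.14, 3.14]. Speed limits (rad/s): [1.89, 1.89, 2.39, 2.57, 3.14, 3.14].

INTERFACE

Orientations are given as a unit quaternion [x, y, z, w].
In Python, from station import ctrl gives the robot as it stands.
- The arm moves only by the tool arm_command, never from a script. Its argument "commands" is a list of rows, each a list of 7 numbers: the shift along the tool's x, y, z in m, then the turn, a rotation vector about the tool's x, y, z in rad, then the finger opening in m, from 0 to 0.0854. A call has 1 to 20 rows; each row is the pose to reach, as a shift and turn from the pose commanded when the call began, along the tool's axes at that moment; what a row does not reach only later rows make up. A row lasts 1/8 s, in which the tool goes at most 62.5 mm and 10.7 degrees, less where a joint would pass 70% of its speed; a pose out of reach is approached as far as the arm can. A call with a gripper value outside its range is refused whole. The fingers move at their own pace and stop on an object; "squeeze" is the grip in N (left out, the last holds). Time passes only in rows, so rows that repeat a pose let the fingers close. It gives the time, the measured TCP pose, the force, the opening and the grip force at its end, in the units of the state.
- ctrl.read_state(): the state, without advancing time (a new reading comes with each control period).
- ctrl.read_camera(name): name is "scene" or "top" or "wrist"; returns the picture (480x640x3 uint8, red, green, blue); there is no depth.
- ctrl.camera_params(name): a dict with "K" (3x3 intrinsics, pixels), "rvec" (rotation vector, rad) and "tvec" (3), from world to camera coordinates, as OpenCV has them; the wrist camera has in their place "hand_eye" (4x4, takes a point from camera to tool coordinates, whose origin is the TCP and whose axes are the flange's). Camera axes: x right, y down, z forward; pixel columns grow to the right and rows downward; lengths in m; the calibration is good to about 2 mm. The wrist camera is an equidistant fisheye: a pixel r from the principal point sees the ray r / f radians off the axis. A picture is of the moment at which its call begins: read the wrist's pose just before it. camera_params takes no time and is no camera call.
- ctrl.job_done(): hands the job in; it is judged then, once.
The state is a dict: "time_s": time; "joint_pos": joint angles; "joint_velocities": joint speeds; "effort": joint torques, N m; "eef_pos": TCP position; "tcp_rot": TCP orientation; "ft_force": force on the tool from outside, world axes, zero at the start; "torque": the same for the moment, N m; "finger_gap": finger opening in m; "grip_force": force on a finger pad.
Only numpy, scipy, OpenCV 4.12 (cv2) and the standard library are available. Lean on these libraries where they do the work, as an engineer would, in place of code of your own. Each camera call takes 0.05 s, during which the arm holds its last target. There are 200 camera calls.

## Working session

There is one attempt and no reset: what is moved stays moved. The work goes in short steps, Python scripts to look and compute and a tool call to move; the robot and the scene stay as the last step left them, time stands still between calls to the robot, and variables do not carry over. Pictures are saved under pics/ and viewed, at most 17 in all, crops included, and the job is handed in when it is done.

Besides the shell and the picture viewer there is one more tool, called as name([rows], argument=value, ...), one row to a line, values as JSON. arm_command: Moves the arm, as the interface text tells. Its arguments: {"type":"object","properties":{"commands":{"type":"array","items":{"type":"array","items":{"type":"number"}}},"squeeze":{"type":"number"}},"required":["commands"]}

```bash
mkdir -p pics; ls; python3 - <<'E'
from station import ctrl
import cv2
for n in ("scene","top"):
    im=ctrl.read_camera(n); cv2.imwrite(f"pics/{n}0.png",im[:,:,::-1])
    print(n,ctrl.camera_params(n))
print(ctrl.camera_params("wrist")); s=ctrl.read_state(); print(s)
E
```

```text
pics
scene {'K': array([[563.11958927,   0.        , 322.39972553],
       [  0.        , 563.11958927, 235.18635667],
       [  0.        ,   0.        ,   1.        ]]), 'rvec': array([ 1.69780556,  1.67508868, -0.82480369]), 'tvec': array([-0.01646207, -0.27766338,  1.38979725])}
top {'K': array([[515.68685247,   0.        , 321.77687682],
       [  0.        , 515.68685247, 243.31983311],
       [  0.        ,   0.        ,   1.        ]]), 'rvec': array([ 2.15104536, -2.12144673,  0.18243228]), 'tvec': array([-0.01824155,  0.48333266,  0.81776932])}
{'K': array([[371.64829954,   0.        , 315.50763688],
       [  0.        , 371.64829954, 236.87694889],
       [  0.        ,   0.        ,   1.        ]]), 'hand_eye': array([[ 9.98077816e-04, -9.49154830e-01, -3.14808056e-01,
         8.09203752e-02],
       [ 9.99999447e-01,  1.05139249e-03,  4.54271904e-07,
         8.01030132e-04],
       [ 3.30555650e-04, -3.14807882e-01,  9.49155355e-01,
        -6.92256116e-02],
       [ 0.00000000e+00,  0.00000000e+00,  0.00000000e+00,
         1.00000000e+00]])}
{'time_s': 0.1, 'joint_pos': array([ 1.18298845e+00,  2.13311044e-01, -3.49778736e-02,  1.32350099e+00,
       -6.86757367e-06,  1.57079887e+00]), 'joint_velocities': array([-1.62846218e-03, -1.28737764e-03,  8.36267936e-04,  7.70926497e-04,
       -4.46218799e-05, -1.56511016e-03]), 'effort': array([-1.93304828e-06, -6.87246108e+01,  4.87806952e+01,  1.21713965e-02,
       -1.01094267e-05, -8.89371393e-06]), 'eef_pos': array([0.18899469, 0.46265689, 0.3034709 ]), 'tcp_rot': array([ 1.92692353e-01,  9.81259094e-01, -4.88141190e-04, -9.23568783e-05]), 'ft_force': array([ 0.2377318 ,  0.79104656, -0.33170842]), 'torque': array([0.03741454, 0.0148738 , 0.04385307]), 'grip_force': 0.0, 'finger_gap': 0.08529436305969235}
```

View pics/scene0.png

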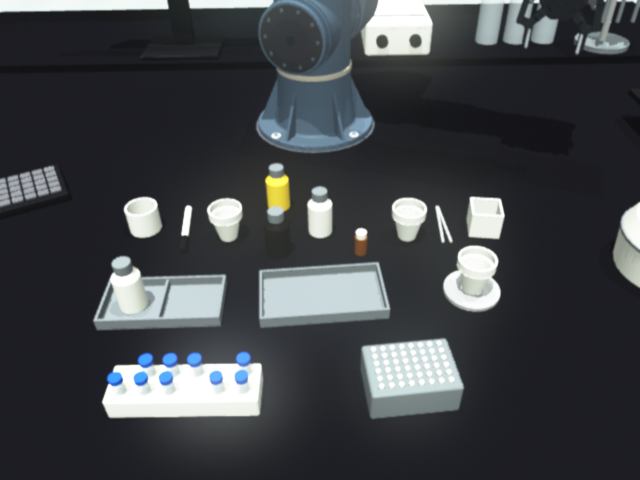

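View pics/top0.png

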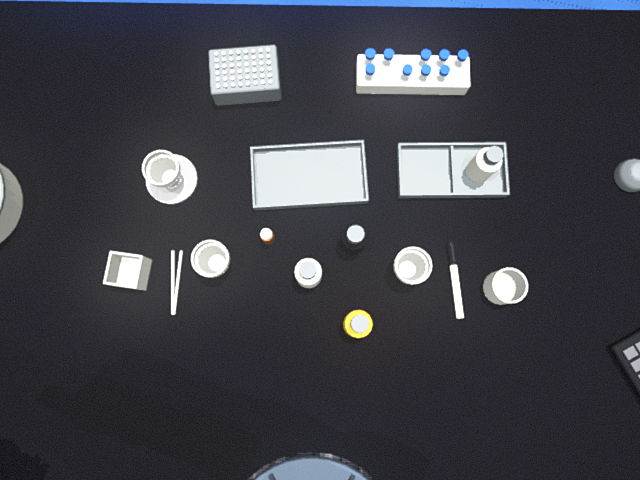

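```bash
cat > h.py <<'E'
from station import ctrl
import numpy as np, cv2
from scipy.spatial.transform import Rotation as R
P={n:ctrl.camera_params(n) for n in("scene","top","wrist")}
def rays(n,uv,s=None):
    uv=np.asarray(uv,float).reshape(-1,2); p=P[n]; K=p["K"]
    if n=="wrist":
        d=(uv-K[:2,2])/K[0,0]; r=np.linalg.norm(d,axis=1)+1e-12
        v=np.c_[d*(np.sin(r)/r)[:,None],np.cos(r)]
        H=p["hand_eye"]; Rt=R.from_quat(s["tcp_rot"]).as_matrix()
        return s["eef_pos"]+Rt@H[:3,3], v@H[:3,:3].T@Rt.T
    Rm=cv2.Rodrigues(p["rvec"])[0]
    v=np.c_[(uv-K[:2,2])/K[0,0],np.ones(len(uv))]
    return -Rm.T@p["tvec"], v@Rm
def plane(n,uv,z,s=None):
    o,v=rays(n,uv,s); return (o+v*((z-o[2])/v[:,2])[:,None])[:,:2]
def proj(n,X,s=None):
    p=P[n]; X=np.asarray(X,float).reshape(-1,3)
    if n=="wrist":
        H=p["hand_eye"]; Rt=R.from_quat(s["tcp_rot"]).as_matrix()
        c=((X-s["eef_pos"])@Rt-H[:3,3])@H[:3,:3]
        th=np.arctan2(np.linalg.norm(c[:,:2],axis=1),c[:,2])
        return P[n]["K"][:2,2]+p["K"][0,0]*c[:,:2]*(th/np.linalg.norm(c[:,:2],axis=1))[:,None]
    return cv2.projectPoints(X,p["rvec"],p["tvec"],p["K"],None)[0].reshape(-1,2)
def snap(n,name):
    s=ctrl.read_state(); im=ctrl.read_camera(n); cv2.imwrite(f"pics/{name}.png",im[:,:,::-1]); return s,im
def circ(pts):
    c,r=cv2.minEnclosingCircle(np.float32(pts)*1000); return np.round(np.array(c),1),round(r,1)
E
python3 - <<'E'
from h import *
im=cv2.imread("pics/top0.png"); g=im.min(axis=2)
m=(g>70).astype(np.uint8)
cs=cv2.findContours(m,cv2.RETR_EXTERNAL,cv2.CHAIN_APPROX_NONE)[0]
for c in cs:
    if cv2.contourArea(c)<60: continue
    x,y,w,h=cv2.boundingRect(c); q=c.reshape(-1,2)
    print((x,y,w,h),{z:circ(plane("top",q,z/1000)) for z in(25,64,90)})
    if w>80:
        print("  box",[tuple(np.round(plane("top",b,.02)[0]*1000)) for b in cv2.boxPoints(cv2.minAreaRect(c))])
print("cam",rays("top",[[320,240]])[0])
b=cv2.resize(im[130:350,90:540],None,fx=1.7,fy=1.7); cv2.imwrite("pics/crop.png",b)
E
```

```text
(249, 453, 122, 27) {25: (array([112.1,   2.6]), 95.2), 64: (array([122.5,   2.1]), 90.9), 90: (array([129.4,   1.8]), 88.0)}
  box [(np.float64(146.0), np.float64(100.0)), (np.float64(149.0), np.float64(-93.0)), (np.float64(110.0), np.float64(-93.0)), (np.float64(107.0), np.float64(98.0))]
(630, 357, 10, 16) {25: (array([ 292.7, -530.4]), 12.5), 64: (array([ 294.9, -506.8]), 11.9), 90: (array([ 296.3, -491.1]), 11.6)}
(622, 341, 18, 20) {25: (array([ 315.4, -525.3]), 18.6), 64: (array([ 316.5, -502. ]), 17.8), 90: (array([ 317.3, -486.4]), 17.2)}
(345, 310, 28, 28) {25: (array([352.7, -73.6]), 22.9), 64: (array([352.2, -70.7]), 21.8), 90: (array([351.8, -68.7]), 21.1)}
(483, 267, 46, 38) {25: (array([ 417.6, -320. ]), 38.9), 64: (array([ 414.1, -306. ]), 37.2), 90: (array([ 411.8, -296.6]), 36.0)}
(449, 263, 16, 56) {25: (array([ 409.8, -240.2]), 46.3), 64: (array([ 406.7, -229.7]), 44.2), 90: (array([ 404.7, -222.8]), 42.8)}
(294, 257, 29, 32) {25: (array([436.3,  11.7]), 26.3), 64: (array([432. ,  10.8]), 25.1), 90: (array([429.1,  10.1]), 24.3)}
(102, 250, 51, 41) {25: (array([43
[... 1761 characters left out ...]
array([ 778.1, -162.9]), 104.0), 90: (array([ 764.3, -158. ]), 100.7)}
  box [(np.float64(760.0), np.float64(-68.0)), (np.float64(851.0), np.float64(-69.0)), (np.float64(851.0), np.float64(-278.0)), (np.float64(760.0), np.float64(-274.0))]
(208, 44, 73, 62) {25: (array([791.1, 132.4]), 80.7), 64: (array([770.8, 126. ]), 77.0), 90: (array([757.2, 121.7]), 74.6)}
(17, 0, 623, 10) {25: (array([940.3, -18.8]), 572.4), 64: (array([913.2, -18.4]), 546.5), 90: (array([895.1, -18.1]), 529.2)}
  box [(np.float64(934.0), np.float64(557.0)), (np.float64(954.0), np.float64(-595.0)), (np.float64(935.0), np.float64(-593.0)), (np.float64(916.0), np.float64(555.0))]
cam [ 0.34129782 -0.00920007  0.88663466]
```

View pics/crop.png

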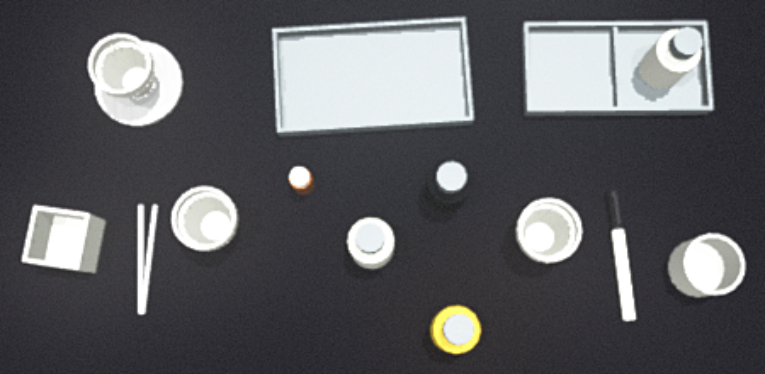

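The crop shows several look-alikes, each with its top-view pixel:
- **Tapered cups:** (413,264) and (211,257) are loose. (161,168) is the fixed one on the stand.
- **Pots:** the round one is at (507,285) and the square one at (125,270).
- **Bottles:** the white one at (308,272) is wanted. Black (355,235), yellow (358,323) and the white one fixed in the tray (487,160) are not.
- **Vial and empty bay:** the vial is at (266,235), and the empty bay is the left (+y) one at (425,170).

I'll take the cup at (211,257) first.

arm_command([
  [-0.356, -0.173, 0.05, 0, 0, -0.388, 0.085],
  [-0.356, -0.173, 0.05, 0, 0, -0.388, 0.085],
  [-0.356, -0.173, 0.05, 0, 0, -0.388, 0.085],
  [-0.356, -0.173, 0.05, 0, 0, -0.388, 0.085],
  [-0.356, -0.173, 0.05, 0, 0, -0.388, 0.085],
  [-0.356, -0.173, 0.05, 0, 0, -0.388, 0.085],
  [-0.356, -0.173, 0.05, 0, 0, -0.388, 0.085],
  [-0.356, -0.173, 0.05, 0, 0, -0.388, 0.085],
  [-0.356, -0.173, 0.05, 0, 0, -0.388, 0.085],
  [-0.356, -0.173, 0.05, 0, 0, -0.388, 0.085],
], squeeze=30)

```text
time_s: 1.35
eef_pos: [0.4527, 0.1688, 0.254]
tcp_rot: [-0.001, 1.0, 0.0, -0.0]
ft_force: [0.1, 0.0, 0.5]
finger_gap: 0.085
grip_force: 0.0
```

```bash
python3 - <<'E'
from h import *
s,im=snap("wrist","w1"); print(s["time_s"],s["eef_pos"],R.from_quat(s["tcp_rot"]).as_matrix().round(3).tolist(),s["joint_pos"].round(2),s["ft_force"])
print(proj("wrist",[.453,.168,.064],s))
E
```

```text
1.35 [0.45268845 0.16882582 0.25401355] [[-1.0, -0.001, -0.0], [-0.001, 1.0, 0.0], [0.0, 0.0, -1.0]] [ 0.36  0.19 -0.19  1.19  0.    0.36] [0.09691657 0.04020885 0.46123237]
[[313.32025428 230.35585492]]
```

View pics/w1.png

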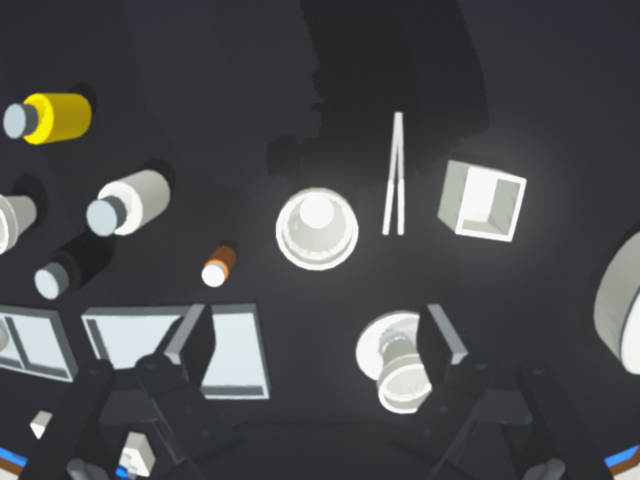

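The wrist view shows cup B's rim centred at about (317,229), clear of its neighbours. The stand is at (403,385). I'll measure the rim by mask.

```bash
cat >> h.py <<'E'
def blob(im,uv,thr=70,win=90):
    g=im.min(axis=2); m=(g>thr).astype(np.uint8)
    n,l,st,c=cv2.connectedComponentsWithStats(m)
    k=np.argmin([np.linalg.norm(c[i]-uv)+(1e6 if st[i,4]<300 or i==0 else 0) for i in range(n)])
    q=max(cv2.findContours((l==k).astype(np.uint8),cv2.RETR_EXTERNAL,cv2.CHAIN_APPROX_NONE)[0],key=len).reshape(-1,2)
    return q
E
python3 - <<'E'
from h import *
s=ctrl.read_state(); im=cv2.imread("pics/w1.png")
q=blob(im,(317,229)); print(cv2.boundingRect(q)); print(circ(plane("wrist",q,.064,s)), s["eef_pos"])
print("stand rough", plane("wrist",[[404,387]],.072,s), plane("top",[[161,168]],.072))
E
```

```text
(265, 111, 145, 176)
(array([427.6, 188. ]), 74.1) [0.45271719 0.16883118 0.25406268]
stand rough [[0.59752091 0.24960847]] [[0.59966524 0.25379738]]
```

```bash
python3 - <<'E'
from h import *
s=ctrl.read_state(); im=cv2.imread("pics/w1.png")
for t in (90,110,130,150):
    q=blob(im,(317,229),t); print(t,cv2.boundingRect(q),circ(plane("wrist",q,.064,s)))
E
```

```text
90 (275, 187, 85, 84) (array([452.9, 170.4]), 32.5)
110 (275, 187, 84, 84) (array([452.9, 170.2]), 32.1)
130 (276, 188, 83, 83) (array([453. , 170.7]), 31.9)
150 (276, 188, 83, 83) (array([453.1, 170.9]), 31.6)
```

arm_command([
  [0, 0.002, 0.05, 0, 0, 0, 0.085],
  [0, 0.002, 0.1, 0, 0, 0, 0.085],
  [0, 0.002, 0.13, 0, 0, 0, 0.085],
  [0, 0.002, 0.141, 0, 0, 0, 0.085],
  [0, 0.002, 0.141, 0, 0, 0, 0.085],
  [0, 0.002, 0.141, 0, 0, 0, 0.04],
  [0, 0.002, 0.141, 0, 0, 0, 0.04],
  [0, 0.002, 0.141, 0, 0, 0, 0.04],
  [0, 0.002, 0.141, 0, 0, 0, 0.04],
  [0, 0.002, 0.141, 0, 0, 0, 0.04],
  [0, 0.002, 0.141, 0, 0, 0, 0.04],
], squeeze=30)

```text
time_s: 2.78
eef_pos: [0.4541, 0.1704, 0.1144]
tcp_rot: [-0.0, 1.0, 0.0, 0.001]
ft_force: [-1.3, -1.0, 9.0]
finger_gap: 0.0586
grip_force: 30.3
```

arm_command([
  [0, 0, -0.05, 0, 0, 0, 0.04],
  [0, 0, -0.1, 0, 0, 0, 0.04],
  [-0.04, -0.014, -0.147, 0, 0, 0, 0.04],
  [-0.09, -0.03, -0.147, 0, 0, 0, 0.04],
  [-0.117, -0.041, -0.147, 0, 0, 0, 0.04],
  [-0.117, -0.041, -0.147, 0, 0, 0, 0.04],
  [-0.117, -0.041, -0.147, 0, 0, 0, 0.04],
])

```text
time_s: 3.65
eef_pos: [0.5698, 0.1292, 0.2603]
tcp_rot: [-0.0, 1.0, 0.0, 0.0]
ft_force: [-0.5, 0.4, -0.7]
finger_gap: 0.0584
grip_force: 33.5
```

```bash
cat >> h.py <<'E'
from scipy.optimize import least_squares
def fitc(p,r):
    p=p*1000; f=least_squares(lambda c:np.hypot(*(p-c).T)-r,p.mean(0)+1e-3,loss="soft_l1"); return f.x.round(1),np.abs(f.fun).mean().round(2)
E
python3 - <<'E'
from h import *
s,im=snap("wrist","w2"); print(s["eef_pos"],s["finger_gap"],s["ft_force"]); print(proj("wrist",[[.5985,.252,.072],[.57,.13,.147]],s))
E
```

```text
[0.56984103 0.12922224 0.26027281] 0.05840413512181539 [-0.50476486  0.35794888 -0.67359958]
[[468.45379235 265.47627446]
 [315.49445569 272.74550177]]
```

View pics/w2.png

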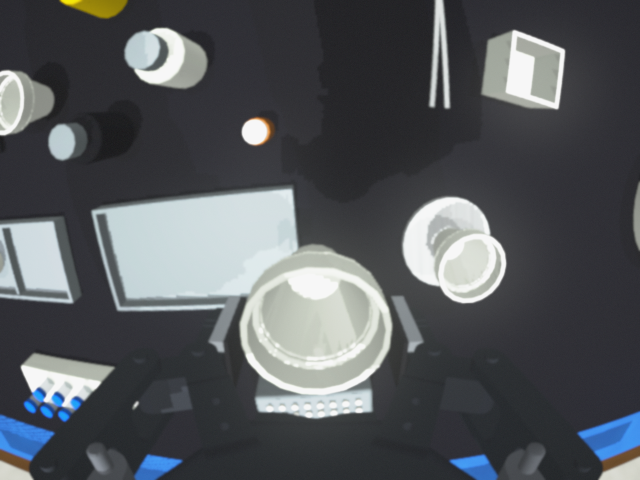

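The cup is held level, with its rim at about (316,322). The stand rim is at (472,267) and its foot at (446,240). I'll measure both rims with circle fits.

```bash
python3 - <<'E'
from h import *
s=ctrl.read_state(); im=cv2.imread("pics/w2.png")
for t in (100,130):
    q=blob(im,(458,250),t); print(t,cv2.boundingRect(q))
    d=q-np.array([472,267]); rim=q[(d[:,0]+d[:,1]>5)&(np.hypot(*d.T)<42)]; 
    e=q-np.array([446,240]); ft=q[(e[:,0]+e[:,1]<0)]
    print("rim",fitc(plane("wrist",rim,.072,s),30),circ(plane("wrist",rim,.072,s)),"foot",fitc(plane("wrist",ft,.008,s),45))
    g=im.min(axis=2)
    # held cup: outer edge along lower half (bg: dark gripper) 
    q=blob(im,(316,322),t); d=q-np.array([316,322]); 
    r=np.hypot(*d.T); a=np.degrees(np.arctan2(d[:,1],d[:,0])); 
    h=q[(r<82)&(((a>-75)&(a<-10))|((a<-105)&(a>-170))|((a>30)&(a<60))|((a>120)&(a<150)))]
    print(cv2.boundingRect(q),len(h),[fitc(plane("wrist",h,z,s),30) for z in(.207,.211,.215)])
print(s["eef_pos"])
E
```

```text
100 (402, 196, 105, 108)
rim (array([602.4, 257.6]), np.float64(0.28)) (array([604.1, 259.8]), 30.7) foot (array([600.7, 255.7]), np.float64(0.24))
(91, 187, 302, 232) 170 [(array([569. , 130.4]), np.float64(2.41)), (array([567. , 130.1]), np.float64(1.66)), (array([564.2, 129.9]), np.float64(1.2))]
130 (402, 197, 105, 107)
rim (array([602.1, 257.1]), np.float64(0.27)) (array([603.6, 258.9]), 30.4) foot (array([601.3, 256.3]), np.float64(0.26))
(92, 188, 300, 231) 167 [(array([569.6, 130.9]), np.float64(2.02)), (array([567.1, 130.5]), np.float64(1.37)), (array([564. , 130.2]), np.float64(1.11))]
[0.5696547  0.12939882 0.26038224]
```

arm_command([
  [-0.017, 0.06, 0, 0, 0, 0, 0.04],
  [-0.033, 0.12, 0, 0, 0, 0, 0.04],
  [-0.033, 0.127, 0, 0, 0, 0, 0.04],
  [-0.033, 0.127, 0.04, 0, 0, 0, 0.04],
  [-0.033, 0.127, 0.08, 0, 0, 0, 0.04],
  [-0.033, 0.127, 0.097, 0, 0, 0, 0.04],
  [-0.033, 0.127, 0.097, 0, 0, 0, 0.04],
])

```text
time_s: 4.58
eef_pos: [0.602, 0.2556, 0.1623]
tcp_rot: [-0.0, 1.0, -0.0, -0.001]
ft_force: [0.6, -0.3, -1.3]
finger_gap: 0.0586
grip_force: 33.4
```

```bash
python3 - <<'E'
from h import *
s,a=snap("wrist","w3"); _,b=snap("scene","s3");_,c=snap("top","t3"); print(s["eef_pos"])
f=lambda i,x,y,w,k:cv2.resize(i[y:y+w,x:x+w,::-1],(k,k))
cv2.imwrite("pics/m3.png",np.hstack([f(a,226,230,180,390),f(b,425,215,100,390)]))
E
```

```text
[0.60198639 0.25558993 0.16229558]
```

View pics/m3.png

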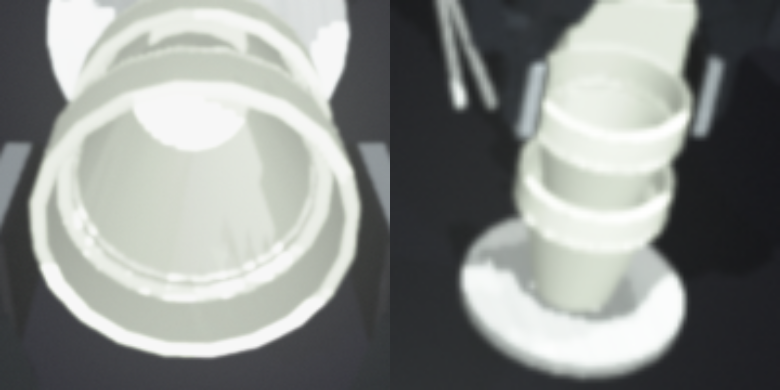

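```bash
python3 - <<'E'
from h import *
s=ctrl.read_state()
# rim-centre pixels expected in each camera for fixed rim at (.602,.257,.072) and held rim at tcp-49mm
im=cv2.imread("pics/s3.png"); g=im.min(axis=2)
print(proj("scene",[[.602,.257,.072],[.602,.257,.063],[.6005,.2558,.1133],[.6005,.2558,.1043]]))
for v in range(236,272,3): 
    r=np.where(g[v,440:520]>100)[0]+440; r=r[(r>450)]
    print(v,r.min(),r.max(),(r.min()+r.max())/2)
E
```

```text
[[479.49019466 258.3668152 ]
 [478.57369818 262.74257526]
 [482.82298959 236.93599487]
 [481.85837589 241.57764008]]
236 460 508 484.0
239 451 508 479.5
242 451 507 479.0
245 458 506 482.0
248 457 505 481.0
251 459 499 479.0
254 458 498 478.0
257 458 496 477.0
260 458 497 477.5
263 457 497 477.0
266 457 496 476.5
269 458 495 476.5
```

```bash
python3 - <<'E'
from h import *
s=ctrl.read_state(); im=cv2.imread("pics/w3.png"); g=im.min(axis=2).astype(int)
print(s["eef_pos"])
for v in range(196,300,8):
    e=np.where(np.abs(np.diff(g[v,200:430]))>25)[0]+200; print(v,e.tolist())
cv2.imwrite("pics/w3c.png",cv2.resize(im[150:400,190:440],(600,600),interpolation=cv2.INTER_CUBIC))
E
```

```text
[0.60346444 0.25618358 0.16445672]
196 [267, 268, 269, 270, 363, 364, 365, 366]
204 [260, 261, 262, 371, 372, 373]
212 [255, 256, 376, 377, 378]
220 [251, 252, 253, 380, 381, 382]
228 [248, 249, 250, 268, 383, 384, 385]
236 [246, 247, 248, 384, 385, 386]
244 [246, 247, 248, 273, 385, 386, 387]
252 [246, 247, 248, 267, 385, 386]
260 [248, 249, 250, 383, 384, 385]
268 [251, 252, 253, 380, 381]
276 [255, 256, 257, 376, 377, 378]
284 [251, 252, 288, 378, 379]
292 [248, 249, 381, 382]
```

View pics/w3c.png

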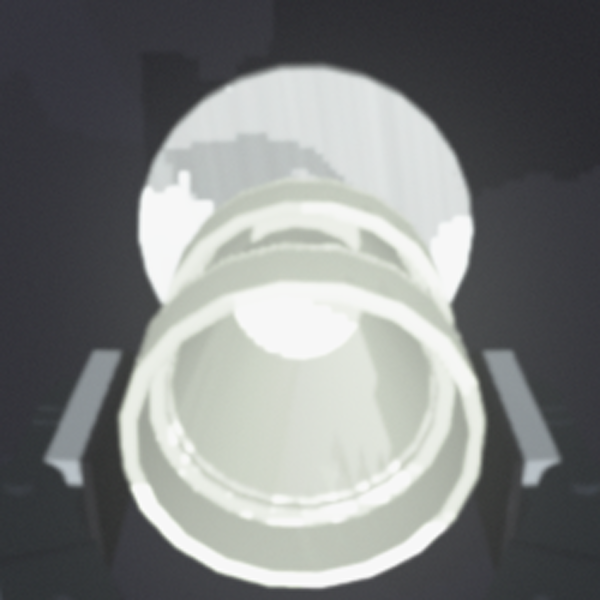

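The foot's mid-column is 316.5 and the held rim's is also 316.5, so the cup is aligned in y to within about 1 mm, with its foot inside the fixed cup. I'll lower it and watch the force.

arm_command([
  [0, 0.0005, 0.006, 0, 0, 0, 0.04],
  [0, 0.0005, 0.011, 0, 0, 0, 0.04],
  [0, 0.0005, 0.016, 0, 0, 0, 0.04],
  [0, 0.0005, 0.019, 0, 0, 0, 0.04],
  [0, 0.0005, 0.019, 0, 0, 0, 0.04],
])

```text
time_s: 5.35
eef_pos: [0.6031, 0.2566, 0.1436]
tcp_rot: [-0.0, 1.0, -0.0, -0.0]
ft_force: [0.4, 0.0, -0.9]
finger_gap: 0.0584
grip_force: 33.5
```

No contact yet, so it's clear. Down the last few millimetres.

arm_command([
  [0, 0, 0.001, 0, 0, 0, 0.04],
  [0, 0, 0.002, 0, 0, 0, 0.04],
  [0, 0, 0.003, 0, 0, 0, 0.04],
  [0, 0, 0.004, 0, 0, 0, 0.04],
  [0, 0, 0.004, 0, 0, 0, 0.04],
])

```text
time_s: 5.98
eef_pos: [0.6032, 0.2567, 0.1406]
tcp_rot: [-0.0, 1.0, 0.0, 0.0]
ft_force: [-4.8, -2.2, 9.5]
finger_gap: 0.0587
grip_force: 34.3
```

arm_command([
  [0, 0, 0.003, 0, 0, 0, 0.085],
  [0, 0, 0.003, 0, 0, 0, 0.085],
  [0, 0, 0.003, 0, 0, 0, 0.085],
  [0, 0, -0.05, 0, 0, 0, 0.085],
  [0, 0, -0.1, 0, 0, 0, 0.085],
  [0.03, -0.06, -0.115, 0, 0, 0, 0.085],
  [0.155, -0.415, -0.115, 0, 0, 0, 0.085],
  [0.155, -0.415, -0.115, 0, 0, 0, 0.085],
  [0.155, -0.415, -0.115, 0, 0, 0, 0.085],
  [0.155, -0.415, -0.115, 0, 0, 0, 0.085],
  [0.155, -0.415, -0.115, 0, 0, 0, 0.085],
  [0.155, -0.415, -0.115, 0, 0, 0, 0.085],
  [0.155, -0.415, -0.115, 0, 0, 0, 0.085],
  [0.155, -0.415, -0.115, 0, 0, 0, 0.085],
  [0.155, -0.415, -0.115, 0, 0, 0, 0.085],
  [0.155, -0.415, -0.115, 0, 0, 0, 0.085],
  [0.155, -0.415, -0.115, 0, 0, 0, 0.085],
])

```text
time_s: 8.1
eef_pos: [0.4486, -0.1577, 0.2549]
tcp_rot: [-0.001, 1.0, 0.0, -0.0]
ft_force: [0.1, 0.2, 0.4]
finger_gap: 0.0848
grip_force: 0.0
```

```bash
python3 - <<'E'
from h import *
s,a=snap("wrist","w4"); _,b=snap("scene","s4");_,c=snap("top","t4"); print(s["eef_pos"])
p=proj("wrist",[.447,-.159,.064],s)[0]; print(p)
for t in (100,130): q=blob(a,p,t); print(cv2.boundingRect(q),circ(plane("wrist",q,.064,s)))
f=lambda i,x,y,w,k:cv2.resize(i[y:y+w,x:x+w,::-1],(k,k),interpolation=cv2.INTER_CUBIC)
cv2.imwrite("pics/m4.png",np.hstack([f(a,226,140,180,380),f(b,425,215,100,380)]))
E
```

```text
[ 0.44856423 -0.15774112  0.25486449]
[312.75723443 227.57488324]
(273, 183, 84, 85) (array([ 446.1, -157.8]), 32.2)
(273, 184, 84, 83) (array([ 446.2, -157.8]), 31.7)
```

View pics/m4.png

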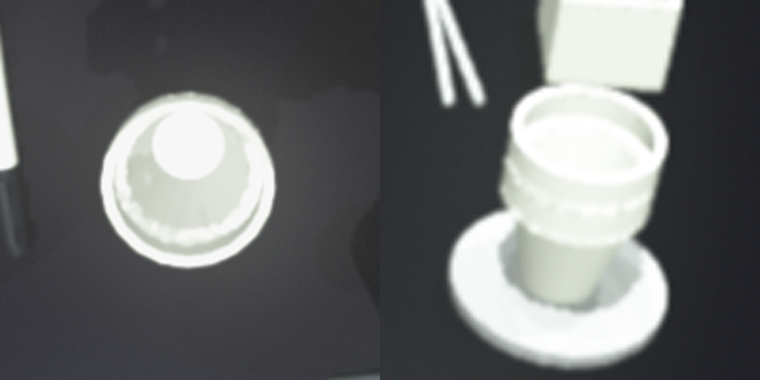

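The first cup is nested fully home and straight. Cup A's rim is at (315,226), about 2 mm off in x.

arm_command([
  [0.002, 0, 0.05, 0, 0, 0, 0.085],
  [0.002, 0, 0.1, 0, 0, 0, 0.085],
  [0.002, 0, 0.13, 0, 0, 0, 0.085],
  [0.002, 0, 0.141, 0, 0, 0, 0.085],
  [0.002, 0, 0.141, 0, 0, 0, 0.085],
  [0.002, 0, 0.141, 0, 0, 0, 0.04],
  [0.002, 0, 0.141, 0, 0, 0, 0.04],
  [0.002, 0, 0.141, 0, 0, 0, 0.04],
  [0.002, 0, 0.141, 0, 0, 0, 0.04],
  [0.002, 0, 0.141, 0, 0, 0, 0.04],
  [0.002, 0, 0.141, 0, 0, 0, 0.04],
])

```text
time_s: 9.62
eef_pos: [0.4471, -0.1586, 0.1152]
tcp_rot: [-0.0, 1.0, -0.0, 0.001]
ft_force: [-1.5, 2.5, 8.1]
finger_gap: 0.0577
grip_force: 30.7
```

arm_command([
  [0, 0, -0.05, 0, 0, 0, 0.04],
  [0, 0, -0.1, 0, 0, 0, 0.04],
  [0, 0, -0.13, 0, 0, 0, 0.04],
  [-0.1565, 0.415, -0.13, 0, 0, 0, 0.04],
  [-0.1565, 0.415, -0.13, 0, 0, 0, 0.04],
  [-0.1565, 0.415, -0.13, 0, 0, 0, 0.04],
  [-0.1565, 0.415, -0.13, 0, 0, 0, 0.04],
  [-0.1565, 0.415, -0.13, 0, 0, 0, 0.04],
  [-0.1565, 0.415, -0.13, 0, 0, 0, 0.04],
  [-0.1565, 0.415, -0.13, 0, 0, 0, 0.04],
  [-0.1565, 0.415, -0.13, 0, 0, 0, 0.04],
  [-0.1565, 0.415, -0.13, 0, 0, 0, 0.04],
  [-0.1565, 0.415, -0.13, 0, 0, 0, 0.04],
])

```text
time_s: 11.25
eef_pos: [0.6026, 0.2554, 0.2445]
tcp_rot: [0.0, 1.0, 0.0, 0.0]
ft_force: [0.9, 0.7, -0.6]
finger_gap: 0.058
grip_force: 34.4
```

arm_command([
  [0, 0, 0.04, 0, 0, 0, 0.04],
  [0, 0, 0.062, 0, 0, 0, 0.04],
  [0, 0, 0.062, 0, 0, 0, 0.04],
  [0, 0, 0.062, 0, 0, 0, 0.04],
])

```text
time_s: 11.75
eef_pos: [0.6031, 0.2561, 0.1835]
tcp_rot: [0.0, 1.0, 0.0, 0.001]
ft_force: [-0.1, -0.7, -0.5]
finger_gap: 0.0579
grip_force: 34.3
```

```bash
python3 - <<'E'
from h import *
s,a=snap("wrist","w5"); print(s["eef_pos"],s["ft_force"],s["finger_gap"])
cv2.imwrite("pics/w5c.png",cv2.resize(a[150:400,190:440,::-1],(600,600),interpolation=cv2.INTER_CUBIC))
E
```

```text
[0.60311452 0.25609713 0.1834663 ] [-0.14415288 -0.69151202 -0.46180449] 0.05785125538843608
```

View pics/w5c.png

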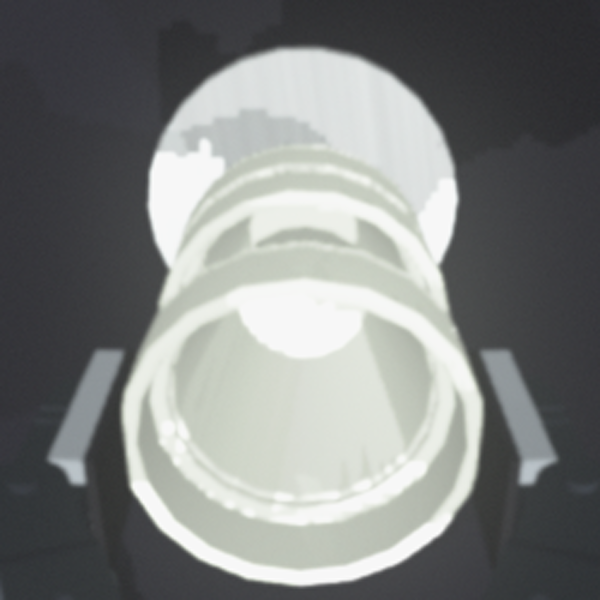

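The foot is inside the nested cup, and the rims are concentric in the column direction (about column 303 in the crop). I'll lower it.

arm_command([
  [0.0005, 0.0005, 0.006, 0, 0, 0, 0.04],
  [0.0005, 0.0005, 0.011, 0, 0, 0, 0.04],
  [0.0005, 0.0005, 0.016, 0, 0, 0, 0.04],
  [0.0005, 0.0005, 0.019, 0, 0, 0, 0.04],
  [0.0005, 0.0005, 0.021, 0, 0, 0, 0.04],
  [0.0005, 0.0005, 0.021, 0, 0, 0, 0.04],
])

```text
time_s: 12.55
eef_pos: [0.6022, 0.2571, 0.1608]
tcp_rot: [-0.0, 1.0, -0.0, -0.0]
ft_force: [0.2, 0.6, -0.5]
finger_gap: 0.0579
grip_force: 34.3
```

arm_command([
  [0, 0, 0.001, 0, 0, 0, 0.04],
  [0, 0, 0.002, 0, 0, 0, 0.04],
  [0, 0, 0.003, 0, 0, 0, 0.04],
  [0, 0, 0.0035, 0, 0, 0, 0.04],
  [0, 0, 0.0035, 0, 0, 0, 0.04],
])

```text
time_s: 13.18
eef_pos: [0.6023, 0.2571, 0.1592]
tcp_rot: [-0.0, 1.0, 0.0, 0.001]
ft_force: [-8.0, -3.7, 20.8]
finger_gap: 0.0575
grip_force: 36.6
```

arm_command([
  [0, 0, -0.001, 0, 0, 0, 0.085],
  [0, 0, -0.001, 0, 0, 0, 0.085],
  [0, 0, -0.001, 0, 0, 0, 0.085],
  [0, 0, -0.05, 0, 0, 0, 0.085],
  [0, 0, -0.095, 0, 0, 0, 0.085],
  [0.185, -0.576, -0.095, 0, 0, 0, 0.085],
  [0.185, -0.576, -0.095, 0, 0, 0, 0.085],
  [0.185, -0.576, -0.095, 0, 0, 0, 0.085],
  [0.185, -0.576, -0.095, 0, 0, 0, 0.085],
  [0.185, -0.576, -0.095, 0, 0, 0, 0.085],
  [0.185, -0.576, -0.095, 0, 0, 0, 0.085],
  [0.185, -0.576, -0.095, 0, 0, 0, 0.085],
  [0.185, -0.576, -0.095, 0, 0, 0, 0.085],
  [0.185, -0.576, -0.095, 0, 0, 0, 0.085],
  [0.185, -0.576, -0.095, 0, 0, 0, 0.085],
  [0.185, -0.576, -0.095, 0, 0, 0, 0.085],
  [0.185, -0.576, -0.095, 0, 0, 0, 0.085],
  [0.185, -0.576, -0.095, 0, 0, 0, 0.085],
  [0.185, -0.576, -0.095, 0, 0, 0, 0.085],
  [0.185, -0.576, -0.095, 0, 0, 0, 0.085],
])

```text
time_s: 15.68
eef_pos: [0.4176, -0.3185, 0.2525]
tcp_rot: [-0.001, 1.0, -0.0, 0.0]
ft_force: [0.3, 0.3, -0.1]
finger_gap: 0.0851
grip_force: 0.0
```

```bash
python3 - <<'E'
from h import *
s,a=snap("wrist","w6"); _,b=snap("scene","s6");_,c=snap("top","t6"); print(s["eef_pos"])
p=proj("wrist",[.417,-.319,.05],s)[0]; print(p)
for t in (100,130): q=blob(a,p,t); print(cv2.boundingRect(q),circ(plane("wrist",q,.05,s)),circ(plane("wrist",q,.025,s)))
f=lambda i,x,y,w,k:cv2.resize(i[y:y+w,x:x+w,::-1],(k,k),interpolation=cv2.INTER_CUBIC)
cv2.imwrite("pics/m6.png",np.hstack([f(a,206,120,220,380),f(b,425,215,100,380)]))
E
```

```text
[ 0.41758753 -0.31845516  0.25247393]
[313.82514989 224.32873913]
(277, 177, 79, 86) (array([ 414.4, -317.7]), 33.9) (array([ 421.6, -317.7]), 37.0)
(278, 178, 77, 84) (array([ 414.5, -317.8]), 33.3) (array([ 421.6, -317.8]), 36.3)
```

View pics/m6.png

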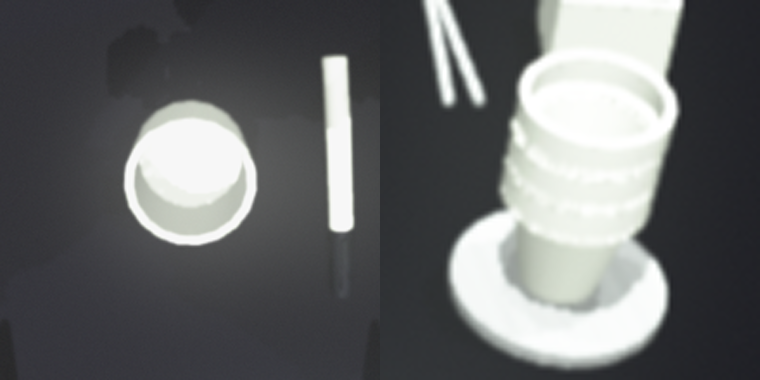

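The stack is finished and straight. The pot's rim is at (316,223), only about 1 mm off.

arm_command([
  [0, 0.001, 0.06, 0, 0, 0, 0.085],
  [0, 0.001, 0.12, 0, 0, 0, 0.085],
  [0, 0.001, 0.155, 0, 0, 0, 0.085],
  [0, 0.001, 0.164, 0, 0, 0, 0.085],
  [0, 0.001, 0.164, 0, 0, 0, 0.085],
  [0, 0.001, 0.164, 0, 0, 0, 0.04],
  [0, 0.001, 0.164, 0, 0, 0, 0.04],
  [0, 0.001, 0.164, 0, 0, 0, 0.04],
  [0, 0.001, 0.164, 0, 0, 0, 0.04],
  [0, 0.001, 0.164, 0, 0, 0, 0.04],
])

```text
time_s: 17.08
eef_pos: [0.418, -0.3185, 0.09]
tcp_rot: [-0.0, 1.0, -0.001, 0.001]
ft_force: [-1.9, 2.2, 11.9]
finger_gap: 0.0572
grip_force: 29.9
```

arm_command([
  [0, 0, -0.06, 0, 0, 0, 0.04],
  [0, 0, -0.12, 0, 0, 0, 0.04],
  [0, 0, -0.135, 0, 0, 0, 0.04],
  [-0.195, 0.283, -0.135, 0, 0, 0, 0.04],
  [-0.195, 0.283, -0.135, 0, 0, 0, 0.04],
  [-0.195, 0.283, -0.135, 0, 0, 0, 0.04],
  [-0.195, 0.283, -0.135, 0, 0, 0, 0.04],
  [-0.195, 0.283, -0.135, 0, 0, 0, 0.04],
  [-0.195, 0.283, -0.135, 0, 0, 0, 0.04],
  [-0.195, 0.283, -0.135, 0, 0, 0, 0.04],
  [-0.195, 0.283, -0.135, 0, 0, 0, 0.04],
  [-0.195, 0.283, -0.135, 0, 0, 0, 0.04],
])

```text
time_s: 18.58
eef_pos: [0.6118, -0.0357, 0.2234]
tcp_rot: [0.0, 1.0, -0.0, -0.0]
ft_force: [-0.3, 0.4, -1.0]
finger_gap: 0.0568
grip_force: 33.3
```

```bash
python3 - <<'E'
from h import *
s,a=snap("wrist","w7"); print(s["eef_pos"],s["finger_gap"])
for x in [(.609,.0125,.004),(.613,-.035,.004)]: print(proj("wrist",x,s))
E
```

```text
[ 0.61181808 -0.03572175  0.22344859] 0.056837041281541614
[[374.08537122 215.96122733]]
[[315.49628237 220.56021658]]
```

View pics/w7.png

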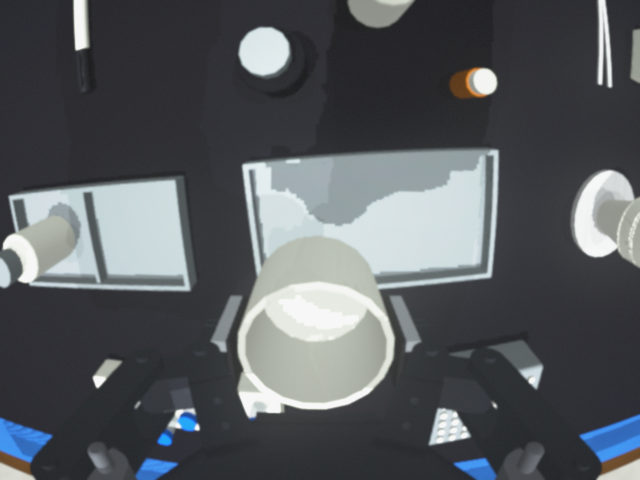

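The tray's rim centre is at about (373,219), as predicted. The pot is held level over the tray's −y half, so I'll lower and release it.

arm_command([
  [0, 0, 0.06, 0, 0, 0, 0.04],
  [0, 0, 0.11, 0, 0, 0, 0.04],
  [0, 0, 0.12, 0, 0, 0, 0.04],
  [0, 0, 0.125, 0, 0, 0, 0.04],
  [0, 0, 0.129, 0, 0, 0, 0.04],
  [0, 0, 0.13, 0, 0, 0, 0.04],
  [0, 0, 0.13, 0, 0, 0, 0.04],
])

```text
time_s: 19.5
eef_pos: [0.6127, -0.0349, 0.0942]
tcp_rot: [-0.0, 1.0, -0.0, 0.001]
ft_force: [-0.2, 0.4, 1.8]
finger_gap: 0.0574
grip_force: 33.6
```

```bash
python3 - <<'E'
from h import *
s=ctrl.read_state(); im=cv2.imread("pics/w7.png"); s["eef_pos"]=np.array([.6118,-.0357,.2234])
c=plane("wrist",[[88,192],[183,178],[192,290],[100,285]],.02,s); print(c.round(3), c.mean(0))
top=cv2.imread("pics/t6.png"); q=blob(top,(125,270),100); print(cv2.boundingRect(q)); print(plane("top",cv2.approxPolyDP(q,4,True),.05).round(3))
E
```

```text
[[ 0.582 -0.229]
 [ 0.574 -0.137]
 [ 0.67  -0.14 ]
 [ 0.669 -0.234]] [ 0.62356779 -0.18506518]
(102, 250, 50, 41)
[[0.466 0.335]
 [0.412 0.344]
 [0.401 0.273]
 [0.452 0.267]]
```

arm_command([
  [0, 0, 0, 0, 0, 0, 0.075],
  [0, 0, 0, 0, 0, 0, 0.075],
  [0, 0, 0, 0, 0, 0, 0.075],
  [0, 0, -0.06, 0, 0, 0, 0.085],
  [0, 0, -0.12, 0, 0, 0, 0.085],
  [0, 0, -0.158, 0, 0, 0, 0.085],
  [0.177, 0.345, -0.158, 0, 0, 0, 0.085],
  [0.177, 0.345, -0.158, 0, 0, 0, 0.085],
  [0.177, 0.345, -0.158, 0, 0, 0, 0.085],
  [0.177, 0.345, -0.158, 0, 0, 0, 0.085],
  [0.177, 0.345, -0.158, 0, 0, 0, 0.085],
  [0.177, 0.345, -0.158, 0, 0, 0, 0.085],
  [0.177, 0.345, -0.158, 0, 0, 0, 0.085],
  [0.177, 0.345, -0.158, 0, 0, 0, 0.085],
  [0.177, 0.345, -0.158, 0, 0, 0, 0.085],
  [0.177, 0.345, -0.158, 0, 0, 0, 0.085],
])

```text
time_s: 21.5
eef_pos: [0.4359, 0.309, 0.2514]
tcp_rot: [0.001, 1.0, -0.0, 0.0]
ft_force: [0.5, -1.2, -0.1]
finger_gap: 0.085
grip_force: 0.0
```

```bash
python3 - <<'E'
from h import *
s,a=snap("wrist","w8"); _,b=snap("scene","s8"); print(s["eef_pos"].tolist())
print(proj("wrist",[.436,.310,.05],s)[0])
f=lambda i,x,y,w,k:cv2.resize(i[y:y+w,x:x+w,::-1],(k,k),interpolation=cv2.INTER_CUBIC)
cv2.imwrite("pics/m8.png",np.hstack([f(a,215,130,200,400),f(b,250,230,150,400)]))
E
```

```text
[0.43588200668610005, 0.30898750749029424, 0.2514191997190245]
[315.88126544 225.62541602]
```

View pics/m8.png

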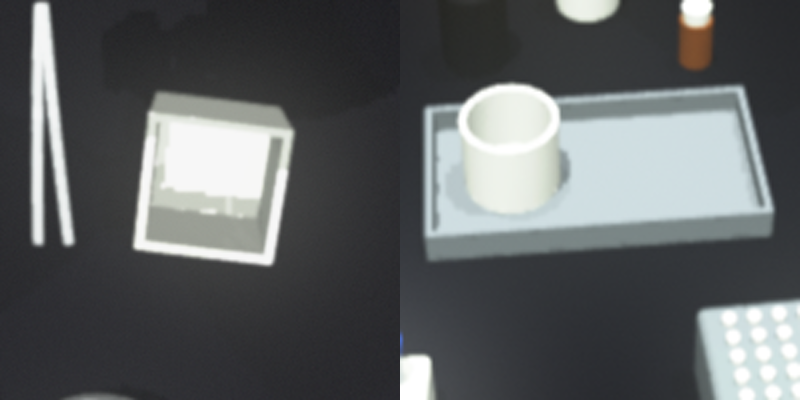

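The round pot stands upright in the tray. The square pot's rim corners are at about (289,185), (361,195), (350,262) and (282,253).

```bash
python3 - <<'E'
from h import *
s=ctrl.read_state(); print(s["eef_pos"])
c=plane("wrist",[[289.5,185],[361.5,195],[350.5,262.5],[282,253.5]],.05,s); print(c.round(4).tolist(),c.mean(0)); d=np.roll(c,-1,0)-c
print(np.degrees(np.arctan2(d[:,1],d[:,0])).round(1),np.hypot(*d.T).round(4))
E
```

```text
[0.43570391 0.30926689 0.25143004]
[[0.4044, 0.2908], [0.4119, 0.3443], [0.4661, 0.3376], [0.4585, 0.2838]] [0.43524417 0.31413757]
[ 82.   -7.1 -98.1 172.6] [0.0541 0.0546 0.0543 0.0545]
```

arm_command([
  [0, 0.005, 0.05, 0, 0, 0.136, 0.085],
  [0, 0.005, 0.11, 0, 0, 0.136, 0.085],
  [0, 0.005, 0.15, 0, 0, 0.136, 0.085],
  [0, 0.005, 0.163, 0, 0, 0.136, 0.085],
  [0, 0.005, 0.163, 0, 0, 0.136, 0.085],
  [0, 0.005, 0.163, 0, 0, 0.136, 0.04],
  [0, 0.005, 0.163, 0, 0, 0.136, 0.04],
  [0, 0.005, 0.163, 0, 0, 0.136, 0.04],
  [0, 0.005, 0.163, 0, 0, 0.136, 0.04],
  [0, 0.005, 0.163, 0, 0, 0.136, 0.04],
])

```text
time_s: 22.85
eef_pos: [0.436, 0.3156, 0.09]
tcp_rot: [0.068, 0.998, 0.001, 0.001]
ft_force: [-1.2, -1.1, 9.6]
finger_gap: 0.0534
grip_force: 30.9
```

arm_command([
  [0, 0, -0.06, 0, 0, 0, 0.04],
  [0, 0, -0.12, 0, 0, 0, 0.04],
  [0, 0, -0.14, 0, 0, 0, 0.04],
  [-0.202, -0.229, -0.14, 0, 0, -0.218, 0.04],
  [-0.202, -0.229, -0.14, 0, 0, -0.218, 0.04],
  [-0.202, -0.229, -0.14, 0, 0, -0.218, 0.04],
  [-0.202, -0.229, -0.14, 0, 0, -0.218, 0.04],
  [-0.202, -0.229, -0.14, 0, 0, -0.218, 0.04],
  [-0.202, -0.229, -0.14, 0, 0, -0.218, 0.04],
  [-0.202, -0.229, -0.14, 0, 0, -0.218, 0.04],
  [-0.202, -0.229, -0.14, 0, 0, -0.218, 0.04],
  [-0.202, -0.229, -0.14, 0, 0, -0.218, 0.04],
])

```text
time_s: 24.35
eef_pos: [0.604, 0.0618, 0.2288]
tcp_rot: [-0.042, 0.999, 0.0, 0.0]
ft_force: [0.2, -0.2, -1.3]
finger_gap: 0.0538
grip_force: 33.1
```

arm_command([
  [0, 0, 0.06, 0, 0, 0, 0.04],
  [0, 0, 0.11, 0, 0, 0, 0.04],
  [0, 0, 0.125, 0, 0, 0, 0.04],
  [0, 0, 0.13, 0, 0, 0, 0.04],
  [0, 0, 0.134, 0, 0, 0, 0.04],
  [0, 0, 0.135, 0, 0, 0, 0.04],
  [0, 0, 0.135, 0, 0, 0, 0.04],
])

```text
time_s: 25.22
eef_pos: [0.6047, 0.0609, 0.0942]
tcp_rot: [-0.041, 0.999, 0.0, 0.001]
ft_force: [-0.5, -0.5, -0.9]
finger_gap: 0.0536
grip_force: 33.0
```

arm_command([
  [0, 0, 0, 0, 0, 0, 0.072],
  [0, 0, 0, 0, 0, 0, 0.072],
  [0, 0, 0, 0, 0, 0, 0.072],
  [0, 0, -0.06, 0, 0, 0, 0.072],
  [0, 0, -0.12, 0, 0, 0, 0.085],
  [0, 0, -0.165, 0, 0, 0, 0.085],
  [0.1775, -0.035, -0.165, 0, 0, 0.082, 0.085],
  [0.1775, -0.035, -0.165, 0, 0, 0.082, 0.085],
  [0.1775, -0.035, -0.165, 0, 0, 0.082, 0.085],
  [0.1775, -0.035, -0.165, 0, 0, 0.082, 0.085],
  [0.1775, -0.035, -0.165, 0, 0, 0.082, 0.085],
  [0.1775, -0.035, -0.165, 0, 0, 0.082, 0.085],
])

```text
time_s: 26.72
eef_pos: [0.4313, 0.0116, 0.2584]
tcp_rot: [-0.0, 1.0, 0.0, 0.0]
ft_force: [0.0, -0.4, -0.6]
finger_gap: 0.0846
grip_force: 0.0
```

```bash
python3 - <<'E'
from h import *
s,a=snap("wrist","w9"); _,b=snap("scene","s9"); print(s["eef_pos"].tolist(),s["tcp_rot"])
print(proj("wrist",[[.431,.011,.09],[.431,.011,0]],s))
f=lambda i,x,y,w,k:cv2.resize(i[y:y+w,x:x+w,::-1],(k,k),interpolation=cv2.INTER_CUBIC)
cv2.imwrite("pics/m9.png",np.hstack([f(a,215,130,200,400),f(b,250,230,150,400)]))
E
```

```text
[0.4313092450236651, 0.011598260025861524, 0.25842433822937233] [-2.48736875e-04  9.99999955e-01  2.43052571e-05  1.65263637e-04]
[[313.49130647 238.93174804]
 [314.02223573 207.13685665]]
```

View pics/m9.png

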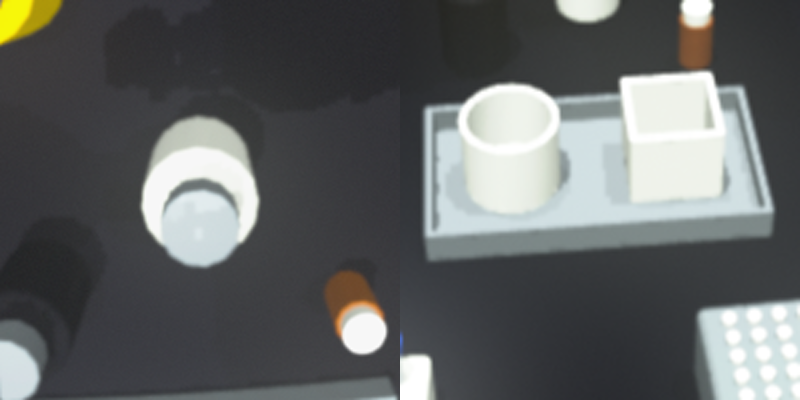

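Both pots stand upright in the tray. The white bottle's cap is at (315,244), about 3.5 mm further in x than estimated.

arm_command([
  [-0.0035, 0.0005, 0.05, 0, 0, 0, 0.085],
  [-0.0035, 0.0005, 0.1, 0, 0, 0, 0.085],
  [-0.0035, 0.0005, 0.14, 0, 0, 0, 0.085],
  [-0.0035, 0.0005, 0.154, 0, 0, 0, 0.085],
  [-0.0035, 0.0005, 0.154, 0, 0, 0, 0.085],
  [-0.0035, 0.0005, 0.154, 0, 0, 0, 0.03],
  [-0.0035, 0.0005, 0.154, 0, 0, 0, 0.03],
  [-0.0035, 0.0005, 0.154, 0, 0, 0, 0.03],
  [-0.0035, 0.0005, 0.154, 0, 0, 0, 0.03],
  [-0.0035, 0.0005, 0.154, 0, 0, 0, 0.03],
  [-0.0035, 0.0005, 0.154, 0, 0, 0, 0.03],
  [-0.0035, 0.0005, 0.154, 0, 0, 0, 0.03],
])

```text
time_s: 28.32
eef_pos: [0.4346, 0.0119, 0.1055]
tcp_rot: [-0.0, 1.0, 0.0, 0.001]
ft_force: [-1.5, -0.4, 10.2]
finger_gap: 0.0431
grip_force: 29.1
```

arm_command([
  [0, 0, -0.06, 0, 0, 0, 0.03],
  [0, 0, -0.12, 0, 0, 0, 0.03],
  [0, 0, -0.13, 0, 0, 0, 0.03],
  [-0.189, -0.197, -0.13, 0, 0, 0, 0.03],
  [-0.189, -0.197, -0.13, 0, 0, 0, 0.03],
  [-0.189, -0.197, -0.13, 0, 0, 0, 0.03],
  [-0.189, -0.197, -0.13, 0, 0, 0, 0.03],
  [-0.189, -0.197, -0.13, 0, 0, 0, 0.03],
  [-0.189, -0.197, -0.13, 0, 0, 0, 0.03],
  [-0.189, -0.197, -0.13, 0, 0, 0, 0.03],
  [-0.189, -0.197, -0.13, 0, 0, 0, 0.03],
])

```text
time_s: 29.7
eef_pos: [0.6224, -0.1843, 0.2346]
tcp_rot: [-0.0, 1.0, 0.0, -0.0]
ft_force: [0.2, 0.3, -1.9]
finger_gap: 0.0434
grip_force: 32.2
```

```bash
python3 - <<'E'
from h import *
s,a=snap("wrist","w10"); print(s["eef_pos"].tolist(),s["finger_gap"])
print(proj("wrist",[[.6236,-.185,.02]],s))
E
```

```text
[0.6224124624678322, -0.18433394675365242, 0.2346036018087302] 0.04340994399331009
[[313.71070236 222.20175095]]
```

View pics/w10.png

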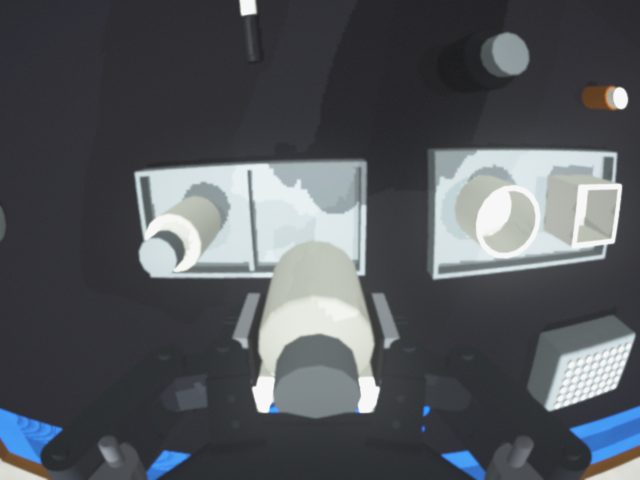

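The bay runs from column 252 to 365 and row 162 to 276, so its centre is about (308,219). I'll shift about −3 mm in y and lower.

arm_command([
  [0.001, -0.003, 0.06, 0, 0, 0, 0.03],
  [0.001, -0.003, 0.1, 0, 0, 0, 0.03],
  [0.001, -0.003, 0.117, 0, 0, 0, 0.03],
  [0.001, -0.003, 0.122, 0, 0, 0, 0.03],
  [0.001, -0.003, 0.125, 0, 0, 0, 0.03],
  [0.001, -0.003, 0.126, 0, 0, 0, 0.03],
  [0.001, -0.003, 0.126, 0, 0, 0, 0.03],
])

```text
time_s: 30.62
eef_pos: [0.6225, -0.1883, 0.1096]
tcp_rot: [-0.0, 1.0, -0.0, 0.001]
ft_force: [-0.6, 0.6, 6.4]
finger_gap: 0.0425
grip_force: 32.8
```

Seated on the floor. I'll release, retreat up and back, and check.

arm_command([
  [0, 0, 0, 0, 0, 0, 0.065],
  [0, 0, 0, 0, 0, 0, 0.065],
  [0, 0, 0, 0, 0, 0, 0.065],
  [0, 0, 0, 0, 0, 0, 0.065],
  [0, 0, -0.05, 0, 0, 0, 0.065],
  [0, 0, -0.1, 0, 0, 0, 0.065],
  [0, 0, -0.16, 0, 0, 0, 0.065],
  [0.2, 0, -0.18, 0, 0, 0, 0.065],
  [0.2, 0, -0.18, 0, 0, 0, 0.065],
  [0.2, 0, -0.18, 0, 0, 0, 0.065],
  [0.2, 0, -0.18, 0, 0, 0, 0.065],
  [0.2, 0, -0.18, 0, 0, 0, 0.065],
  [0.2, 0, -0.18, 0, 0, 0, 0.065],
  [0.2, 0, -0.18, 0, 0, 0, 0.065],
])

```text
time_s: 32.38
eef_pos: [0.4228, -0.1881, 0.2879]
tcp_rot: [-0.0, 1.0, 0.0, -0.0]
ft_force: [0.3, 0.5, 0.4]
finger_gap: 0.0649
grip_force: 0.0
```

```bash
python3 - <<'E'
from h import *
s,b=snap("scene","s11"); print(s["time_s"],s["eef_pos"])
cv2.imwrite("pics/m11.png",cv2.resize(b[180:350,80:530,::-1],(798,302),interpolation=cv2.INTER_CUBIC))
E
```

```text
32.375 [ 0.4228101  -0.18809057  0.28794269]
```

View pics/m11.png

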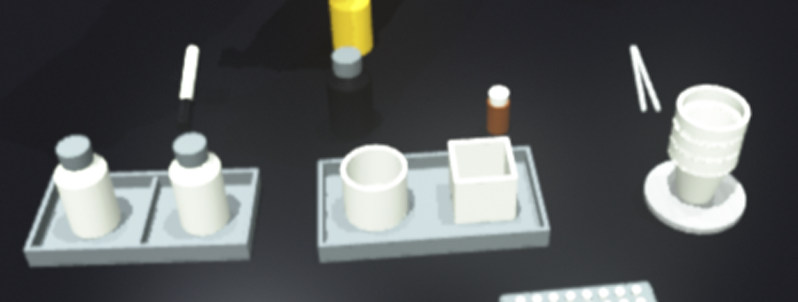

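The final view shows everything in place. The bottle is upright in the +y bay at crop (200,195), both pots are in the tray at (375,190) and (482,180), the stack is straight at (708,140), and the vial is untouched at (498,110).

```bash
python3 -c "
from station import ctrl
print(ctrl.job_done())"
```

```text
the job is handed in; nothing more can be done
None
```

The job is handed in at about 32 s of the 122 s: both cups are nested home on the stand, both pots stand in the plain tray, the bottle is upright in the empty bay, and the vial was left alone.

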